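# Find the heavy fittings tin and show it to the bench camera

## Robot

A 6-joint arm with a two-finger parallel gripper is mounted at the origin on the work surface. World frame = base frame: x ahead of the robot, y to its left, z up, the work surface at z = 0. Lengths are in m, angles in degrees, forces in N, time in s.
With the tool pointing down it reaches from about 0.35 to 0.875 m from the base axis. Payload 4.2 kg.
Tool frame: the origin (TCP) lies midway between the tips of the shut fingers; the grasp point (between the pads) lies 19 mm behind it; z points along the fingers, y is the line along which they close (so a half turn about z gives the same grasp; the last joint's range is limited). The gripper opens to 87 mm and grips with 3 to 60 N. Pads are 19 mm wide; open, the fingers measure 117 mm over their backs; the gripper's body (75 mm by 190 mm) begins 51 mm behind the grasp point.
Start: joints at [-55.141, 22.042, 0.453, 0, -68.411, -14.817], TCP at [0.214, -0.587, 0.223] pointing down, gripper open.
Joint ranges: [-179.83, 179.83], [-69.29, 118.12], [-61.27, 80.66], [-181.25, 117.63], [-171.15, -9.14], [-177.46, 177.46]. Speed limits (degrees/s): [159.86, 159.86, 180, 180, 180, 180].

## Interface

Orientations are given as a 3x3 rotation matrix whose columns are the frame's x, y, z axes.
In Python, from station import sense, capture, finish_job, silhouettes, landmark_of gives the robot as it stands.
- The arm moves only by the tool step_arm, never from a script. Its arguments are lists of equal length, an entry for each row: "linear": the shift along the tool's x, y, z in mm, a list of three; "delta_rot": the turn, a rotation vector about the tool's x, y, z in rad, a list of three; "grip": the finger opening in mm, from 0 to 87. A call has 1 to 10 rows; each row shifts and turns the commanded pose from where the row before left it, along the tool's axes as they then stand; what a row does not reach is not made up. A row lasts 1/8 s, in which the tool goes at most 62.5 mm and 10.7 degrees, less where a joint would pass 70% of its speed; a pose out of reach is approached as far as the arm can. A call with a gripper value outside its range is refused whole. The fingers move at their own pace and stop on an object; the grip force is fixed at half the most. Time passes only in rows, so rows that do not move let the fingers close. It gives the time, the measured TCP pose, the force, the opening and the grip force at its end, in the units of the state.
- sense(): the state, without advancing time (a new reading comes with each control period).
- capture(name): name is "scene" or "top" or "wrist"; returns a dict with "img" (400x640x3 uint8, red, green, blue), "fx", "fy", "cx", "cy" (pixels), "world_to_cam" (4x4, takes a point from world to camera coordinates); the wrist camera has in their place "mount" (4x4, takes a point from camera to tool coordinates, whose origin is the TCP and whose axes are the flange's). Camera axes: x right, y up, looking along -z (the intrinsics and any distortion apply to the point x, -y, -z); pixel columns grow to the right and rows downward; lengths in m; the calibration is good to about 2 mm. A picture is of the moment at which its call begins: read the wrist's pose just before it. There is no depth.
- finish_job(): hands the job in; it is judged then, once.
Trained networks look in the newest picture that a camera, given by its name, has taken for a name from the list of things; names that differ only in an ending like _2 or _b are one class to them, and where a whole thing is asked for, a point or a joint stands for the part that bears it (a point fixed in the world has none). Each returns a list of dicts, best first, with "score" (0 to 1); they miss things now and then, are a little off and sometimes report something else, mostly with a low value. They report only what shows in the picture. A call takes as long as a camera call. They do not tell look-alikes from the thing itself.
- silhouettes(camera, label): "mask" (400x640 bool, what is visible of it) and "point" ([column, row] in pixels, amid what is visible of it).
- landmark_of(camera, label): "point" ([column, row] in pixels: a listed point, or the origin of a listed thing).
The state is a dict: "time_s": time; "joints": joint angles; "joint_velocities": joint speeds; "effort": joint torques, N m; "tcp_pos": TCP position; "ee_rot": TCP orientation; "wrist_force": force on the tool from outside, world axes, zero at the start; "moment": the same for the moment, N m; "gripper_width": opening from 0.0 (shut) to 1.0 (fully open); "gripper_force": force on a finger pad.
Only numpy, scipy, OpenCV 4.12 (cv2) and the standard library are available. Lean on these libraries where they do the work, as an engineer would, in place of code of your own. Each camera call takes 0.05 s, during which the arm holds its last target. There are 200 camera calls.

## Task

Three identical closed tins stand on the bench and only one is full of brass fittings: lift each tin well clear of the bench in turn to feel its weight, standing the lighter ones back upright on the bench, and drop or tip over none of them. Then hold the heaviest tin up, upright and still, about 20 cm straight in front of the bench camera and level with its lens, with the label turned to face the lens, and finish while still holding it there. Leave the camera, the valve, the brass nipple and the steel collar alone.

Things in the scene. Friction and masses are not known exactly. Their poses are not given: they have to be found in the camera images.
- tin_a_mid (a point): Closed round aluminium tin, 60 mm diameter, 80 mm high, blue lid (rim 62 mm across), one of three that look identical but differ in weight (the heaviest weighs under 0.7 kg and at least 150 g more than either other). Point at its centre, 40 mm above its underside; z axis up along the tin, x axis towards the white label with a red block that is wrapped round one side of the wall; a flat yellow tab on the lid, 4 to 30 mm out from the centre, lies on that same side.
- tin_b_mid (a point): Closed round aluminium tin, 60 mm diameter, 80 mm high, blue lid (rim 62 mm across), one of three that look identical but differ in weight (the heaviest weighs under 0.7 kg and at least 150 g more than either other). Point at its centre, 40 mm above its underside; z axis up along the tin, x axis towards the white label with a red block that is wrapped round one side of the wall; a flat yellow tab on the lid, 4 to 30 mm out from the centre, lies on that same side.
- tin_c_mid (a point): Closed round aluminium tin, 60 mm diameter, 80 mm high, blue lid (rim 62 mm across), one of three that look identical but differ in weight (the heaviest weighs under 0.7 kg and at least 150 g more than either other). Point at its centre, 40 mm above its underside; z axis up along the tin, x axis towards the white label with a red block that is wrapped round one side of the wall; a flat yellow tab on the lid, 4 to 30 mm out from the centre, lies on that same side.
- lens (a point): Centre of the front of the bench camera's lens, about 160 mm above the bench. The camera is a yellow box 75 mm wide, 50 mm high and 50 mm deep on a thin post with a round dark foot of 90 mm diameter, fixed to the bench; its black lens barrel, 38 mm in diameter, sticks out 20 mm. z axis up; the lens looks level along its own MINUS x axis (x points to the camera's back); y is sideways.
- bench_camera: The bench camera itself (see the lens point), origin at the centre of the underside of its foot, same axes as the lens point; the lens point lies at (-45, 0, 160) mm in it. Must not be hit.
- ball_valve: Bystander: steel ball valve lying on the bench, about 75 by 85 by 45 mm with its blue lever. Origin at the underside below its middle.
- nipple: Bystander: small brass hose nipple standing on the bench, 26 mm diameter, 45 mm high. Origin at the centre of its underside.
- collar: Bystander: flat steel collar ring, 38 mm outside, 22 mm hole, 12 mm high. Origin at the centre of its underside.
- tin_a: The same tin as tin_a_mid: origin at the centre of its underside, same axes.
- tin_b: The same tin as tin_b_mid: origin at the centre of its underside, same axes.
- tin_c: The same tin as tin_c_mid: origin at the centre of its underside, same axes.
Things that resemble listed ones, but are neither listed nor needed, are in the scene too. Leave any pink or turquoise look-alike of the tin_a alone.

How it is judged (in metres and radians):
On the way, in this order (a step that is already met when the one before it is completed fails the run):
1. one of the two lighter tins is lifted clear (25 mm or more) (height (world z) of any of tin_a_mid, tin_c_mid above 0.065 m), for 0.2 s.
2. both lighter tins stand upright on the bench again (height (world z) of tin_a_mid between 0.034 and 0.046 m and angle between each of tin_a_mid, tin_c_mid's own z axis and vertical below 0.15 rad and height (world z) of tin_c_mid between 0.034 and 0.046 m), for 0.2 s.
3. a lighter tin is lifted clear again (the other one, when each is hefted once) (height (world z) of any of tin_a_mid, tin_c_mid above 0.065 m), for 0.2 s.
4. both lighter tins stand upright on the bench again (all of step 2), for 0.2 s.
At the end, for the whole second after the job is handed in: Fingers alone carry the heaviest tin, still and upright within 0.2 rad, its centre 130 to 270 mm in front of the lens, within 60 mm of its line sideways and 50 mm in height; the label direction passes within 60 mm of the lens (75 beyond 200 mm). The lighter tins stand upright on the bench (all of step 4 and contact force between the fingers and tin_b above 2 N and contact force between each of bench_camera, tin_a, tin_c and tin_b below 0.2 N and linear speed of tin_b below 0.03 m/s and angle between tin_b_mid's own z axis and vertical below 0.2 rad and x of tin_b_mid in the frame of lens between -0.27 and -0.13 m and y of tin_b_mid in the frame of lens between -0.06 and 0.06 m and z of tin_b_mid in the frame of lens between -0.05 and 0.05 m and x of lens in the frame of tin_b_mid above 0.11 m and (y of lens in the frame of tin_b_mid between -0.06 and 0.06 m or (x of lens in the frame of tin_b_mid above 0.2 m and y of lens in the frame of tin_b_mid between -0.075 and 0.075 m))); the arm keeps its last pose, push and grip.
It fails at once if a bystander (valve, nipple or collar) is moved more than 20 mm (distance of any of ball_valve, nipple, collar from where it was at the start of the episode above 0.02 m).
It fails at once if the bench camera is hit (over 3 N) (contact force between any of the arm, the fingers, tin_a, tin_b, tin_c and bench_camera above 3 N).
It fails at once if a tin is tipped over (more than 0.6 rad) (angle between any of tin_a_mid, tin_b_mid, tin_c_mid's own z axis and vertical above 0.6 rad).
It fails at once if a tin is dropped (falls faster than 0.5 m/s out of the fingers) ((linear speed of tin_a above 0.5 m/s and contact force between the fingers and tin_a below 0.1 N) or (linear speed of tin_b above 0.5 m/s and contact force between the fingers and tin_b below 0.1 N) or (linear speed of tin_c above 0.5 m/s and contact force between the fingers and tin_c below 0.1 N)).
It also fails if it takes over 70 s, if anything falls off the work surface, if the arm or the gripper's body presses on something with over 40 N, if the wrist force passes 120 N, or if a joint passes its speed limit or range.

## Working session

There is one attempt and no reset: what is moved stays moved. The work goes in short steps, Python scripts to look and compute and a tool call to move; the robot and the scene stay as the last step left them, time stands still between calls to the robot, and variables do not carry over. Pictures are saved under pics/ and viewed, at most 10 in all, crops included, and the job is handed in when it is done.

Besides the shell and the picture viewer there is one more tool, called after "Call:" by a JSON object that holds its "name" and its "arguments", one argument or row to a line. step_arm: Moves the arm, as the interface text tells. Its arguments: {"type":"object","properties":{"linear":{"type":"array"},"delta_rot":{"type":"array"},"grip":{"type":"array"}},"required":["linear","delta_rot","grip"]}

```bash
mkdir -p pics; cat > h.py <<'E'
import numpy as np, cv2
from station import sense, capture, finish_job, silhouettes, landmark_of
def ray(c,p,T=None):
    # ray origin, dir in world
    M=np.linalg.inv(c["world_to_cam"]) if T is None else T@c["mount"]
    d=np.array([(p[0]-c["cx"])/c["fx"],-(p[1]-c["cy"])/c["fy"],-1.])
    return M[:3,3],M[:3,:3]@d
def atz(c,p,z,T=None):
    o,d=ray(c,p,T); return o+d*(z-o[2])/d[2]
def proj(c,P):
    q=c["world_to_cam"]@np.r_[P,1]; return [c["cx"]+c["fx"]*q[0]/-q[2],c["cy"]-c["fy"]*q[1]/-q[2]]
def save(n,img): cv2.imwrite("pics/"+n,img[:,:,::-1])
E
python3 - <<'E'
from h import *
np.set_printoptions(precision=3,suppress=True)
s=sense();print(s["ee_rot"],s["wrist_force"],s["time_s"])
ims=[]
for n in("scene","top"):
    c=capture(n);print(n,[k for k in c],np.linalg.inv(c["world_to_cam"])[:3,3])
    save(n+".png",c["img"])
    for l,z in(("tin_a_mid",.04),("lens",.16),("bench_camera",0),("ball_valve",0),("nipple",0),("collar",0)):
        for r in landmark_of(n,l): print(l,round(r["score"],2),np.round(r["point"]),atz(c,r["point"],z))
E
```

```text
[[-0.94  -0.343 -0.001]
 [-0.343  0.94   0.002]
 [ 0.     0.002 -1.   ]] [0.889 0.512 0.032] 0.0
scene ['img', 'fx', 'fy', 'cx', 'cy', 'world_to_cam'] [1.015 0.614 0.68 ]
tin_a_mid 0.84 [368. 223.] [ 0.498 -0.008  0.04 ]
tin_a_mid 0.65 [332. 235.] [ 0.598 -0.017  0.04 ]
tin_a_mid 0.58 [408. 234.] [0.445 0.076 0.04 ]
tin_a_mid 0.55 [458. 302.] [0.503 0.285 0.04 ]
lens 0.85 [278. 137.] [ 0.571 -0.328  0.16 ]
bench_camera 0.67 [271. 181.] [ 0.586 -0.369  0.   ]
ball_valve 0.6 [284. 277.] [0.742 0.003 0.   ]
nipple 0.56 [335. 341.] [0.738 0.205 0.   ]
collar 0.69 [355. 198.] [ 0.429 -0.159  0.   ]
collar 0.29 [336. 344.] [0.741 0.212 0.   ]
top ['img', 'fx', 'fy', 'cx', 'cy', 'world_to_cam'] [ 0.364 -0.049  1.573]
tin_a_mid 0.93 [292. 208.] [ 0.6  -0.02  0.04]
tin_a_mid 0.71 [258. 257.] [0.452 0.074 0.04 ]
tin_a_mid 0.67 [294. 250.] [ 0.475 -0.031  0.04 ]
lens 0.68 [405. 212.] [ 0.579 -0.335  0.16 ]
bench_camera 0.65 [406. 222.] [ 0.574 -0.369  0.   ]
ball_valve 0.66 [285. 160.] [0.757 0.007 0.   ]
nipple 0.5 [220. 162.] [0.742 0.207 0.   ]
collar 0.44 [328. 271.] [ 0.419 -0.135  0.   ]
```

View pics/scene.png

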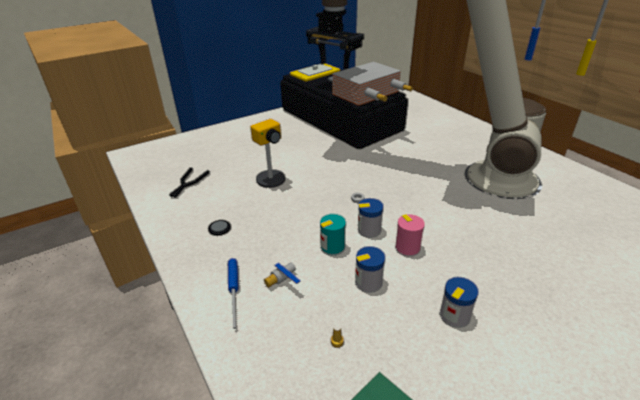

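View pics/top.png

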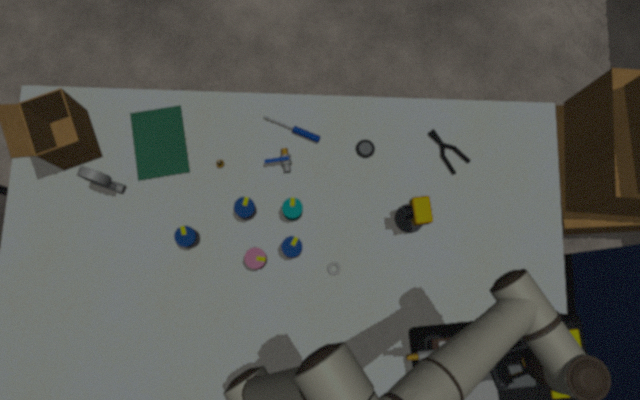

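The blue-lidded tins are at scene (370,218), (370,270), (459,302), which is top (291,247), (244,209), (186,237). The teal one at scene (332,235) and the pink one at (409,236) are look-alikes. I'll confirm this in a crop and measure the lids by colour.

```bash
python3 - <<'E'
from h import *
np.set_printoptions(precision=3,suppress=True)
out=[]
for n,(x0,y0,x1,y1) in(("scene",(310,185,490,335)),("top",(160,190,310,275))):
    c=capture(n); im=c["img"]; h=cv2.cvtColor(im,cv2.COLOR_RGB2HSV)
    cr=im[y0:y1,x0:x1]; out.append(cv2.resize(cr,(400,int(400*cr.shape[0]/cr.shape[1])),interpolation=2))
    roi=np.zeros(im.shape[:2],np.uint8); roi[y0:y1,x0:x1]=1
    b=cv2.inRange(h,(104,120,40),(125,255,255))*roi; y=cv2.inRange(h,(22,120,80),(34,255,255))*roi
    k,_,st,ce=cv2.connectedComponentsWithStats(y)
    tabs=[ce[i] for i in range(1,k) if st[i,4]>5]
    k,_,st,ce=cv2.connectedComponentsWithStats(cv2.morphologyEx(b,cv2.MORPH_CLOSE,np.ones((5,5))))
    for i in range(1,k):
        if st[i,4]<40: continue
        bc=np.array([st[i,0]+st[i,2]/2-.5,st[i,1]+st[i,3]/2-.5]); t=min(tabs,key=lambda t:np.hypot(*(t-bc)))
        P=atz(c,bc,.077);Q=atz(c,t,.081); d=Q-P
        print(n,bc,st[i],P,"tab",Q,"yaw",np.degrees(np.arctan2(d[1],d[0])),np.hypot(*d[:2]))
    # camera body yellow box
    if n=="scene":
        for nm in("lens","bench_camera"):pass
    s=silhouettes(n,"bench_camera")
    for r in s[:1]:
        ys,xs=np.nonzero(r["mask"]);print("cam",r["score"],xs.min(),xs.max(),ys.min(),ys.max())
    cc=im[110:195,245:305] if n=="scene" else im[185:245,380:445]
    out.append(cv2.resize(cc,(400,int(400*cc.shape[0]/cc.shape[1])),interpolation=2))
L=np.vstack([out[0],out[2]]);R=np.vstack([out[1],out[3]]);H=max(len(L),len(R))
p=lambda a:np.vstack([a,np.zeros((H-len(a),400,3),np.uint8)])
v=np.hstack([p(L),p(R)]);v=cv2.resize(v,None,fx=min(1,600/H),fy=min(1,600/H));save("crop.png",v)
E
```

```text
scene [370.5 207.5] [359 199  24  18 306] [ 0.488 -0.017  0.077] tab [ 0.498 -0.03   0.081] yaw -51.48768967900484 0.016580812637269626
scene [370.5 258.5] [357 247  28  24 467] [0.597 0.125 0.077] tab [0.611 0.116 0.081] yaw -33.20471125533306 0.016085187055285097
scene [461.  291.5] [445 278  33  28 605] [0.509 0.29  0.077] tab [0.521 0.29  0.081] yaw 3.983619243073737 0.011626364535994988
cam 0.79 250 285 118 188
top [244.5 207.5] [235 198  20  20 255] [0.592 0.116 0.077] tab [0.611 0.115 0.081] yaw -3.6019077381004263 0.01932211138907129
top [185.  236.5] [175 227  21  20 266] [0.503 0.282 0.077] tab [0.521 0.289 0.081] yaw 20.672290853783373 0.019423855118557355
top [291.5 246.5] [282 237  20  20 254] [ 0.483 -0.024  0.077] tab [ 0.499 -0.031  0.081] yaw -23.28335265097678 0.01748182979016354
cam 0.75 394 432 197 232
```

View pics/crop.png

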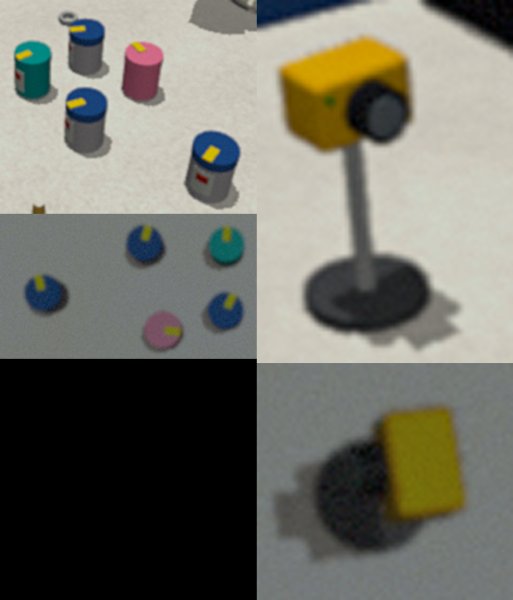

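The crop confirms that the three silver-walled tins with blue lids are the targets; teal and pink stay untouched. I'll go above the tin nearest the camera (T3, about (.484,-.023)): up, turn, then across.

Call:
{"name": "step_arm", "arguments": {
  "linear": [
    [0, 0, -50],
    [0, 0, -50],
    [0, 0, 0],
    [0, 0, 0],
    [0, 0, 0],
    [0, 0, 0],
    [0, 0, 0],
    [-2, 48, 0],
    [-2, 48, 0],
    [-2, 48, 0]
  ],
  "delta_rot": [
    [0, 0, 0],
    [0, 0, 0],
    [0, 0, 0.15],
    [0, 0, 0.15],
    [0, 0, 0.15],
    [0, 0, 0.15],
    [0, 0, 0.15],
    [0, 0, 0],
    [0, 0, 0],
    [0, 0, 0]
  ],
  "grip": [87, 87, 87, 87, 87, 87, 87, 87, 87, 87]
}}

```text
time_s: 2.15
tcp_pos: [0.2762, -0.4556, 0.3225]
ee_rot: [[-0.921, 0.39, 0.0], [0.39, 0.921, -0.0], [-0.0, -0.0, -1.0]]
wrist_force: [0.9, 0.3, 0.3]
gripper_width: 1.001
gripper_force: 0.0
```

Call:
{"name": "step_arm", "arguments": {
  "linear": [
    [-2, 48, 0],
    [-2, 48, 0],
    [-2, 48, 0],
    [-2, 48, 0],
    [-2, 48, 0],
    [-2, 48, 0],
    [-2, 48, 0],
    [-2, 48, 0],
    [-2, 48, 0],
    [-2, 49, 0]
  ],
  "delta_rot": [
    [0, 0, 0],
    [0, 0, 0],
    [0, 0, 0],
    [0, 0, 0],
    [0, 0, 0],
    [0, 0, 0],
    [0, 0, 0],
    [0, 0, 0],
    [0, 0, 0],
    [0, 0, 0]
  ],
  "grip": [87, 87, 87, 87, 87, 87, 87, 87, 87, 87]
}}

```text
time_s: 3.4
tcp_pos: [0.4821, -0.0201, 0.3229]
ee_rot: [[-0.921, 0.389, 0.001], [0.389, 0.921, 0.0], [-0.001, 0.0, -1.0]]
wrist_force: [1.0, 0.4, 0.1]
gripper_width: 0.995
gripper_force: 0.0
```

```bash
cat >> h.py <<'E'
def pose():
    s=sense();T=np.eye(4);T[:3,:3]=s["ee_rot"];T[:3,3]=s["tcp_pos"];return T
def lids(c,T=None,amin=40):
    h=cv2.cvtColor(c["img"],cv2.COLOR_RGB2HSV)
    b=cv2.inRange(h,(104,110,30),(125,255,255)); y=cv2.inRange(h,(20,110,70),(36,255,255))
    # lid = blue + the tab lying on it
    m=cv2.morphologyEx(b|y,cv2.MORPH_CLOSE,np.ones((5,5)))
    k,l,st,ce=cv2.connectedComponentsWithStats(m); R=[]
    for i in range(1,k):
        B=(l==i)&(b>0); Y=(l==i)&(y>0)
        if B.sum()<amin or Y.sum()<5: continue
        cn=cv2.findContours((l==i).astype(np.uint8),0,2)[0]; cn=max(cn,key=cv2.contourArea)
        W=np.array([atz(c,p[0],.078,T)[:2] for p in cn])
        (cx,cy),r=cv2.minEnclosingCircle((W*1000).astype(np.float32))
        ys,xs=np.nonzero(Y); t=atz(c,(xs.mean(),ys.mean()),.081,T)
        d=t[:2]-np.array([cx,cy])/1000
        R.append((ce[i],np.array([cx,cy]),r,np.degrees(np.arctan2(d[1],d[0])),1000*np.hypot(*d)))
    return R
def rel(xyz,T=None):
    T=pose() if T is None else T
    return T[:3,:3].T@(np.array(xyz)-T[:3,3])*1000
def yaw(T=None):
    T=pose() if T is None else T
    return np.degrees(np.arctan2(T[1,1],T[0,1]))
E
python3 - <<'E'
from h import *
np.set_printoptions(precision=1,suppress=True)
T=pose();print(T[:3,3]*1000,yaw(T),sense()["time_s"],sense()["joints"],sense()["wrist_force"])
c=capture("wrist");save("w1.png",c["img"])
for r in lids(c,T,300):print(*r)
c=capture("top");h=cv2.cvtColor(c["img"],cv2.COLOR_RGB2HSV)
m=cv2.inRange(h,(20,110,70),(36,255,255));m[:,:380]=0;m[:185]=0;m[245:]=0;m[:,445:]=0
cn=max(cv2.findContours(m,0,2)[0],key=cv2.contourArea)
W=np.array([atz(c,p[0],.185)[:2]*1000 for p in cn],np.float32);print("box",cv2.minAreaRect(W))
for r in landmark_of("top","lens"):print(r["score"],atz(c,r["point"],.16)*1000)
E
```

```text
[482.1 -20.1 322.9] 67.08551613292605 3.4 [  17.     4.5   -8.5    0.   -77.  -129.9] [1.  0.4 0.1]
[535.6 100.4] [502.2 281.1] 34.87614059448242 27.778675347532776 19.08023064445959
[320.8 173.7] [481.9 -22.7] 31.077985763549805 -26.00856627243976 17.14471419929234
[437.3 204.6] [591.2 116.6] 33.31789016723633 -3.3820555666747705 18.249198122278074
box ((583.2150268554688, -374.65924072265625), (74.14251708984375, 49.354591369628906), 7.329784870147705)
```

View pics/w1.png

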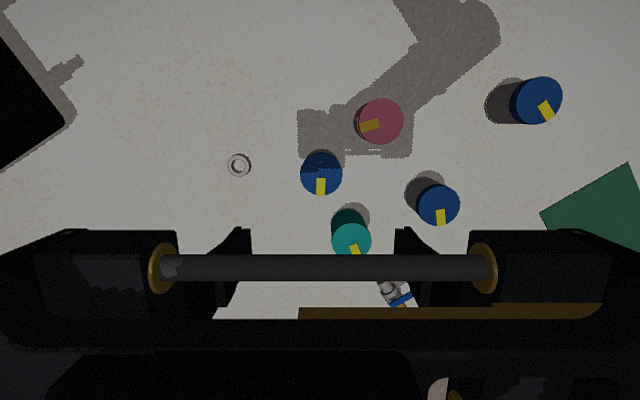

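Call:
{"name": "step_arm", "arguments": {
  "linear": [
    [0, 0, 0],
    [0, 0, 0],
    [0, 0, 0],
    [0, 0, 0],
    [0, 0, 0],
    [0, 0, 0],
    [0, 0, 0],
    [0, 0, 0],
    [0, 0, 0],
    [0, 0, 0]
  ],
  "delta_rot": [
    [0, 0, -0.17],
    [0, 0, -0.17],
    [0, 0, -0.17],
    [0, 0, -0.17],
    [0, 0, -0.17],
    [0, 0, -0.17],
    [0, 0, -0.17],
    [0, 0, -0.17],
    [0, 0, -0.17],
    [0, 0, -0.17]
  ],
  "grip": [87, 87, 87, 87, 87, 87, 87, 87, 87, 87]
}}

```text
time_s: 4.8
tcp_pos: [0.4811, -0.0227, 0.3228]
ee_rot: [[-0.264, -0.965, 0.0], [-0.965, 0.264, -0.0], [-0.0, -0.0, -1.0]]
wrist_force: [0.7, 1.1, -0.3]
gripper_width: 1.002
gripper_force: 0.0
```

Call:
{"name": "step_arm", "arguments": {
  "linear": [
    [0, 0, 0],
    [0, 0, 0],
    [0, 0, 0],
    [0, 0, 0],
    [0, 0, 0],
    [0, 0, 0],
    [0, 0, 0],
    [0, 0, 0],
    [1, 2, 0],
    [0, 0, 0]
  ],
  "delta_rot": [
    [0, 0, -0.17],
    [0, 0, -0.17],
    [0, 0, -0.17],
    [0, 0, -0.17],
    [0, 0, -0.17],
    [0, 0, -0.17],
    [0, 0, -0.17],
    [0, 0, -0.17],
    [0, 0, -0.08],
    [0, 0, 0]
  ],
  "grip": [87, 87, 87, 87, 87, 87, 87, 87, 87, 87]
}}

```text
time_s: 6.05
tcp_pos: [0.4812, -0.0248, 0.3228]
ee_rot: [[0.919, -0.393, 0.0], [-0.393, -0.919, -0.0], [0.0, -0.0, -1.0]]
wrist_force: [0.1, 0.2, 0.1]
gripper_width: 1.004
gripper_force: 0.0
```

Call:
{"name": "step_arm", "arguments": {
  "linear": [
    [0, 0, 40],
    [0, 0, 40],
    [0, 0, 40],
    [0, 0, 40],
    [0, 0, 40],
    [0, 0, 35],
    [0, 0, 30],
    [0, 0, 28],
    [0, 0, 0],
    [0, 0, 0]
  ],
  "delta_rot": [
    [0, 0, 0],
    [0, 0, 0],
    [0, 0, 0],
    [0, 0, 0],
    [0, 0, 0],
    [0, 0, 0],
    [0, 0, 0],
    [0, 0, 0],
    [0, 0, 0],
    [0, 0, 0]
  ],
  "grip": [87, 87, 87, 87, 87, 87, 87, 87, 87, 87]
}}

```text
time_s: 7.3
tcp_pos: [0.4825, -0.0239, 0.0305]
ee_rot: [[0.92, -0.391, 0.002], [-0.391, -0.92, 0.0], [0.002, -0.001, -1.0]]
wrist_force: [-0.0, -0.0, 1.3]
gripper_width: 0.996
gripper_force: 0.0
```

Call:
{"name": "step_arm", "arguments": {
  "linear": [
    [0, 0, 0],
    [0, 0, 0],
    [0, 0, 0],
    [0, 0, 0],
    [0, 0, 0],
    [0, 0, 0]
  ],
  "delta_rot": [
    [0, 0, 0],
    [0, 0, 0],
    [0, 0, 0],
    [0, 0, 0],
    [0, 0, 0],
    [0, 0, 0]
  ],
  "grip": [50, 50, 50, 50, 50, 50]
}}

```text
time_s: 8.05
tcp_pos: [0.4822, -0.0236, 0.03]
ee_rot: [[0.92, -0.391, 0.001], [-0.391, -0.92, 0.0], [0.001, -0.001, -1.0]]
wrist_force: [-0.1, 1.4, 4.4]
gripper_width: 0.684
gripper_force: 30.0
```

Call:
{"name": "step_arm", "arguments": {
  "linear": [
    [0, 0, -10],
    [0, 0, -20],
    [0, 0, -20],
    [0, 0, -10],
    [0, 0, 0],
    [0, 0, 0],
    [0, 0, 0],
    [0, 0, 0]
  ],
  "delta_rot": [
    [0, 0, 0],
    [0, 0, 0],
    [0, 0, 0],
    [0, 0, 0],
    [0, 0, 0],
    [0, 0, 0],
    [0, 0, 0],
    [0, 0, 0]
  ],
  "grip": [50, 50, 50, 50, 50, 50, 50, 50]
}}

```text
time_s: 9.05
tcp_pos: [0.4813, -0.0239, 0.0891]
ee_rot: [[0.92, -0.391, -0.001], [-0.391, -0.92, -0.0], [-0.001, 0.001, -1.0]]
wrist_force: [-0.4, 0.2, -1.7]
gripper_width: 0.685
gripper_force: 30.0
```

```bash
cat >> h.py <<'E'
def weigh(n=8):
    f=[]
    for _ in range(n): capture("top"); f.append(sense()["wrist_force"][2])
    print("fz",np.round(f,1),np.mean(f))
E
python3 -c "from h import *;weigh()"
```

```text
fz [-1.5 -1.8 -1.9 -2.5 -2.5 -2.2 -1.6 -1.9] -1.9809724672748468
```

Call:
{"name": "step_arm", "arguments": {
  "linear": [
    [0, 0, 15],
    [0, 0, 15],
    [0, 0, 14],
    [0, 0, 9],
    [0, 0, 4],
    [0, 0, 2],
    [0, 0, 0],
    [0, 0, 0]
  ],
  "delta_rot": [
    [0, 0, 0],
    [0, 0, 0],
    [0, 0, 0],
    [0, 0, 0],
    [0, 0, 0],
    [0, 0, 0],
    [0, 0, 0],
    [0, 0, 0]
  ],
  "grip": [50, 50, 50, 50, 50, 50, 50, 50]
}}

```text
time_s: 10.45
tcp_pos: [0.4819, -0.0238, 0.0309]
ee_rot: [[0.92, -0.391, 0.001], [-0.391, -0.92, 0.0], [0.001, -0.001, -1.0]]
wrist_force: [0.8, -0.5, -1.3]
gripper_width: 0.687
gripper_force: 30.0
```

Call:
{"name": "step_arm", "arguments": {
  "linear": [
    [0, 0, 1],
    [0, 0, 0],
    [0, 0, 0],
    [0, 0, 0],
    [0, 0, 0],
    [0, 0, -20],
    [0, 0, -30],
    [0, 0, -40],
    [0, 0, -40],
    [0, 0, 0]
  ],
  "delta_rot": [
    [0, 0, 0],
    [0, 0, 0],
    [0, 0, 0],
    [0, 0, 0],
    [0, 0, 0],
    [0, 0, 0],
    [0, 0, 0],
    [0, 0, 0],
    [0, 0, 0],
    [0, 0, 0]
  ],
  "grip": [50, 87, 87, 87, 87, 87, 87, 87, 87, 87]
}}

```text
time_s: 11.7
tcp_pos: [0.4838, -0.0235, 0.1629]
ee_rot: [[0.921, -0.391, 0.008], [-0.391, -0.921, 0.002], [0.007, -0.005, -1.0]]
wrist_force: [-0.3, 0.3, -0.5]
gripper_width: 0.999
gripper_force: 0.0
```

Call:
{"name": "step_arm", "arguments": {
  "linear": [
    [0, 0, 0],
    [0, 0, 0],
    [25, -36, 0],
    [25, -36, 0],
    [25, -37, 0],
    [25, -37, 0],
    [0, 0, 0],
    [0, 0, 0]
  ],
  "delta_rot": [
    [0, 0, -0.17],
    [0, 0, -0.17],
    [0, 0, 0],
    [0, 0, 0],
    [0, 0, 0],
    [0, 0, 0],
    [0, 0, 0],
    [0, 0, 0]
  ],
  "grip": [87, 87, 87, 87, 87, 87, 87, 87]
}}

```text
time_s: 12.7
tcp_pos: [0.5894, 0.1153, 0.1581]
ee_rot: [[0.998, -0.062, -0.003], [-0.062, -0.998, -0.001], [-0.003, 0.001, -1.0]]
wrist_force: [-0.6, 0.1, 0.1]
gripper_width: 1.002
gripper_force: 0.0
```

```bash
python3 - <<'E'
from h import *
np.set_printoptions(precision=1,suppress=True)
T=pose();print(T[:3,3]*1000,yaw(T));weigh(4)
c=capture("scene")
for r in lids(c):print("scene",*r)
T=pose();c=capture("wrist")
for r in lids(c,T,300):print(*r)
print(rel([.591,.116,.03]))
E
```

```text
[589.4 115.3 158.1] -93.54839490456574
fz [ 0.  -0.1  0.6 -0.1] 0.12089568331694148
scene [248.   51.1] [  208.8 -1856.4] 1283.5828857421875 96.85101729889432 942.8324520420997
scene [369.4 207.4] [485.9 -15. ] 37.167057037353516 -64.9837333372316 14.401141174082172
scene [370.  258.6] [598.7 123.5] 35.80937576293945 -33.8124634609036 14.355712019729996
scene [460.9 291.4] [509.3 289.3] 35.2942008972168 5.561926277547009 11.638645187504151
[317.2 200.9] [593.  119.2] 31.39237403869629 -13.481637976663698 16.819705526612832
[  0.8  -1.  129.8]
```

Call:
{"name": "step_arm", "arguments": {
  "linear": [
    [2, -2, 0],
    [0, 0, 35],
    [0, 0, 35],
    [0, 0, 30],
    [0, 0, 28],
    [0, 0, 0],
    [0, 0, 0]
  ],
  "delta_rot": [
    [0, 0, 0],
    [0, 0, 0],
    [0, 0, 0],
    [0, 0, 0],
    [0, 0, 0],
    [0, 0, 0],
    [0, 0, 0]
  ],
  "grip": [87, 87, 87, 87, 87, 87, 87]
}}

```text
time_s: 13.88
tcp_pos: [0.5936, 0.1179, 0.0327]
ee_rot: [[0.998, -0.061, 0.002], [-0.061, -0.998, 0.0], [0.002, -0.001, -1.0]]
wrist_force: [0.2, 1.4, 1.7]
gripper_width: 1.0
gripper_force: 0.0
```

Call:
{"name": "step_arm", "arguments": {
  "linear": [
    [0, 0, 0],
    [0, 0, 0],
    [0, 0, 0],
    [0, 0, 0],
    [0, 0, 0],
    [0, 0, 0]
  ],
  "delta_rot": [
    [0, 0, 0],
    [0, 0, 0],
    [0, 0, 0],
    [0, 0, 0],
    [0, 0, 0],
    [0, 0, 0]
  ],
  "grip": [50, 50, 50, 50, 50, 50]
}}

```text
time_s: 14.62
tcp_pos: [0.5933, 0.1183, 0.0322]
ee_rot: [[0.998, -0.061, 0.002], [-0.061, -0.998, 0.001], [0.002, -0.001, -1.0]]
wrist_force: [-1.1, 4.0, 3.7]
gripper_width: 0.688
gripper_force: 30.0
```

Call:
{"name": "step_arm", "arguments": {
  "linear": [
    [0, 0, -10],
    [0, 0, -20],
    [0, 0, -20],
    [0, 0, -10],
    [0, 0, 0],
    [0, 0, 0],
    [0, 0, 0],
    [0, 0, 0]
  ],
  "delta_rot": [
    [0, 0, 0],
    [0, 0, 0],
    [0, 0, 0],
    [0, 0, 0],
    [0, 0, 0],
    [0, 0, 0],
    [0, 0, 0],
    [0, 0, 0]
  ],
  "grip": [50, 50, 50, 50, 50, 50, 50, 50]
}}

```text
time_s: 15.62
tcp_pos: [0.5922, 0.1174, 0.0909]
ee_rot: [[0.998, -0.062, -0.001], [-0.062, -0.998, -0.0], [-0.001, 0.001, -1.0]]
wrist_force: [-0.7, -0.4, -6.7]
gripper_width: 0.685
gripper_force: 30.0
```

```bash
python3 -c "from h import *;weigh();print(sense()['joints'])"
```

```text
fz [-6.2 -5.2 -5.7 -5.2 -5.7 -6.3 -6.2 -5.2] -5.696997112177548
[ 2.65608943e+01  2.68951875e+01 -1.22666375e+01 -4.57689377e-04
 -5.08387765e+01  5.98998863e+01]
```

T1 is the heavy one (about 0.58 kg, against 0.2 kg). I'll put it back and heft T2.

Call:
{"name": "step_arm", "arguments": {
  "linear": [
    [0, 0, 15],
    [0, 0, 15],
    [0, 0, 14],
    [0, 0, 9],
    [0, 0, 4],
    [0, 0, 2],
    [0, 0, 0],
    [0, 0, 1],
    [0, 0, 0]
  ],
  "delta_rot": [
    [0, 0, 0],
    [0, 0, 0],
    [0, 0, 0],
    [0, 0, 0],
    [0, 0, 0],
    [0, 0, 0],
    [0, 0, 0],
    [0, 0, 0],
    [0, 0, 0]
  ],
  "grip": [50, 50, 50, 50, 50, 50, 50, 50, 50]
}}

```text
time_s: 17.15
tcp_pos: [0.593, 0.1177, 0.0322]
ee_rot: [[0.998, -0.062, 0.001], [-0.062, -0.998, 0.0], [0.001, -0.0, -1.0]]
wrist_force: [-0.9, 0.4, -3.8]
gripper_width: 0.685
gripper_force: 30.0
```

Call:
{"name": "step_arm", "arguments": {
  "linear": [
    [0, 0, 0],
    [0, 0, 0],
    [0, 0, 0],
    [0, 0, 0],
    [0, 0, -20],
    [0, 0, -30],
    [0, 0, -40],
    [0, 0, -40],
    [0, 0, 0],
    [0, 0, 0]
  ],
  "delta_rot": [
    [0, 0, 0],
    [0, 0, 0],
    [0, 0, 0],
    [0, 0, 0],
    [0, 0, 0],
    [0, 0, 0],
    [0, 0, 0],
    [0, 0, 0],
    [0, 0, 0],
    [0, 0, 0]
  ],
  "grip": [87, 87, 87, 87, 87, 87, 87, 87, 87, 87]
}}

```text
time_s: 18.4
tcp_pos: [0.592, 0.1174, 0.1612]
ee_rot: [[0.998, -0.062, -0.001], [-0.062, -0.998, 0.0], [-0.001, -0.0, -1.0]]
wrist_force: [0.6, 0.9, -0.7]
gripper_width: 1.005
gripper_force: 0.0
```

Call:
{"name": "step_arm", "arguments": {
  "linear": [
    [-25, -40, 0],
    [-25, -40, 0],
    [-25, -39, 0],
    [-25, -39, 0],
    [0, 0, 0],
    [0, 0, 0]
  ],
  "delta_rot": [
    [0, 0, 0],
    [0, 0, 0],
    [0, 0, 0],
    [0, 0, 0],
    [0, 0, 0],
    [0, 0, 0]
  ],
  "grip": [87, 87, 87, 87, 87, 87]
}}

```text
time_s: 19.15
tcp_pos: [0.5021, 0.2809, 0.1604]
ee_rot: [[0.998, -0.061, -0.002], [-0.061, -0.998, -0.002], [-0.002, 0.002, -1.0]]
wrist_force: [0.8, 0.1, -0.3]
gripper_width: 1.001
gripper_force: 0.0
```

```bash
python3 - <<'E'
from h import *
np.set_printoptions(precision=1,suppress=True)
T=pose();c=capture("wrist");print(T[:3,3]*1000,yaw(T))
for r in lids(c,T,300):print(*r);P=r[1]
c=capture("top")
for r in lids(c):print("top",*r)
print(rel([.502,.2815,.031]))
E
```

```text
[502.1 280.9 160.4] -93.52229901598551
[517.4  82. ] [592.1 119.9] 34.38164520263672 -21.729002451726206 18.653096288770282
[317.5 202.3] [503.5 284.9] 31.624874114990234 18.133476828614388 16.54201802520146
top [279.1 157. ] [748.8  31.6] 36.69364929199219 -57.14327588640969 28.228174100791097
top [244.5 207.4] [592.7 115.2] 30.18773078918457 -6.532615713318843 18.338297715961883
top [184.4 232.1] [515.5 286. ] 21.099714279174805 31.061369327312704 7.410574489917258
top [291.7 246.8] [481.7 -25.4] 29.50698471069336 -20.703125503800525 17.909065398966113
top [603.9 325.7] [ 299.8 -893.8] 257.02191162109375 139.99726391620834 157.72686201699568
[ -0.6  -1.3 129.8]
```

T1 and T3 both stand. T2 is at about (503,283.5). Lowering onto it now.

Call:
{"name": "step_arm", "arguments": {
  "linear": [
    [0, -2, 0],
    [0, 0, 35],
    [0, 0, 35],
    [0, 0, 30],
    [0, 0, 29],
    [0, 0, 0],
    [0, 0, 0]
  ],
  "delta_rot": [
    [0, 0, 0],
    [0, 0, 0],
    [0, 0, 0],
    [0, 0, 0],
    [0, 0, 0],
    [0, 0, 0],
    [0, 0, 0]
  ],
  "grip": [87, 87, 87, 87, 87, 87, 87]
}}

```text
time_s: 20.12
tcp_pos: [0.5036, 0.2837, 0.0336]
ee_rot: [[0.998, -0.062, 0.002], [-0.062, -0.998, 0.001], [0.002, -0.001, -1.0]]
wrist_force: [0.5, -0.5, 0.9]
gripper_width: 0.999
gripper_force: 0.0
```

Call:
{"name": "step_arm", "arguments": {
  "linear": [
    [0, 0, 0],
    [0, 0, 0],
    [0, 0, 0],
    [0, 0, 0],
    [0, 0, 0],
    [0, 0, 0]
  ],
  "delta_rot": [
    [0, 0, 0],
    [0, 0, 0],
    [0, 0, 0],
    [0, 0, 0],
    [0, 0, 0],
    [0, 0, 0]
  ],
  "grip": [50, 50, 50, 50, 50, 50]
}}

```text
time_s: 20.88
tcp_pos: [0.5031, 0.2841, 0.0331]
ee_rot: [[0.998, -0.061, 0.001], [-0.061, -0.998, 0.001], [0.001, -0.001, -1.0]]
wrist_force: [-0.8, 2.6, 3.8]
gripper_width: 0.68
gripper_force: 30.0
```

Call:
{"name": "step_arm", "arguments": {
  "linear": [
    [0, 0, -10],
    [0, 0, -20],
    [0, 0, -20],
    [0, 0, -10],
    [0, 0, 0],
    [0, 0, 0],
    [0, 0, 0],
    [0, 0, 0]
  ],
  "delta_rot": [
    [0, 0, 0],
    [0, 0, 0],
    [0, 0, 0],
    [0, 0, 0],
    [0, 0, 0],
    [0, 0, 0],
    [0, 0, 0],
    [0, 0, 0]
  ],
  "grip": [50, 50, 50, 50, 50, 50, 50, 50]
}}

```text
time_s: 21.88
tcp_pos: [0.5024, 0.2832, 0.0919]
ee_rot: [[0.998, -0.062, -0.001], [-0.062, -0.998, -0.001], [-0.001, 0.001, -1.0]]
wrist_force: [0.4, 0.2, -1.9]
gripper_width: 0.684
gripper_force: 30.0
```

```bash
python3 -c "from h import *;weigh()"
```

```text
fz [-2.2 -1.4 -2.8 -2.4 -2.8 -2.3 -1.8 -2.1] -2.2260990553055664
```

T2 is light, at about 0.22 kg. Standing it back and returning to T1.

Call:
{"name": "step_arm", "arguments": {
  "linear": [
    [0, 0, 15],
    [0, 0, 15],
    [0, 0, 14],
    [0, 0, 9],
    [0, 0, 4],
    [0, 0, 2],
    [0, 0, 0],
    [0, 0, 1],
    [0, 0, 0]
  ],
  "delta_rot": [
    [0, 0, 0],
    [0, 0, 0],
    [0, 0, 0],
    [0, 0, 0],
    [0, 0, 0],
    [0, 0, 0],
    [0, 0, 0],
    [0, 0, 0],
    [0, 0, 0]
  ],
  "grip": [50, 50, 50, 50, 50, 50, 50, 50, 50]
}}

```text
time_s: 23.4
tcp_pos: [0.503, 0.2837, 0.0332]
ee_rot: [[0.998, -0.061, 0.001], [-0.062, -0.998, 0.001], [0.001, -0.001, -1.0]]
wrist_force: [-1.0, 0.7, -1.3]
gripper_width: 0.685
gripper_force: 30.0
```

Call:
{"name": "step_arm", "arguments": {
  "linear": [
    [0, 0, 0],
    [0, 0, 0],
    [0, 0, 0],
    [0, 0, 0],
    [0, 0, -20],
    [0, 0, -30],
    [0, 0, -40],
    [0, 0, -40],
    [0, 0, 0],
    [0, 0, 0]
  ],
  "delta_rot": [
    [0, 0, 0],
    [0, 0, 0],
    [0, 0, 0],
    [0, 0, 0],
    [0, 0, 0],
    [0, 0, 0],
    [0, 0, 0],
    [0, 0, 0],
    [0, 0, 0],
    [0, 0, 0]
  ],
  "grip": [87, 87, 87, 87, 87, 87, 87, 87, 87, 87]
}}

```text
time_s: 24.65
tcp_pos: [0.502, 0.2831, 0.162]
ee_rot: [[0.998, -0.062, -0.001], [-0.062, -0.998, -0.0], [-0.001, 0.0, -1.0]]
wrist_force: [-0.3, 1.2, -0.2]
gripper_width: 1.002
gripper_force: 0.0
```

Call:
{"name": "step_arm", "arguments": {
  "linear": [
    [25, 40, 0],
    [25, 40, 0],
    [25, 40, 0],
    [25, 40, 0],
    [0, 0, 0],
    [0, 0, 0]
  ],
  "delta_rot": [
    [0, 0, 0],
    [0, 0, 0],
    [0, 0, 0],
    [0, 0, 0],
    [0, 0, 0],
    [0, 0, 0]
  ],
  "grip": [87, 87, 87, 87, 87, 87]
}}

```text
time_s: 25.4
tcp_pos: [0.5918, 0.1174, 0.1611]
ee_rot: [[0.998, -0.062, -0.003], [-0.062, -0.998, -0.001], [-0.003, 0.001, -1.0]]
wrist_force: [-0.3, 0.8, -0.2]
gripper_width: 0.997
gripper_force: 0.0
```

```bash
python3 - <<'E'
from h import *
np.set_printoptions(precision=1,suppress=True)
T=pose();c=capture("wrist");print(T[:3,3]*1000,yaw(T))
for r in lids(c,T,300):print(*r)
im=c["img"];s=capture("scene")["img"]
save("chk.png",np.vstack([cv2.resize(im,(480,300)),cv2.resize(s[180:340,300:500],(375,300),interpolation=2) if 0 else cv2.resize(s[180:336,280:530],(480,300),interpolation=2)]))
E
```

```text
[591.8 117.4 161.1] -93.5696273348839
[321.6 201.9] [592.9 117.7] 31.48447608947754 -13.980853831997077 16.706682789054422
```

View pics/chk.png

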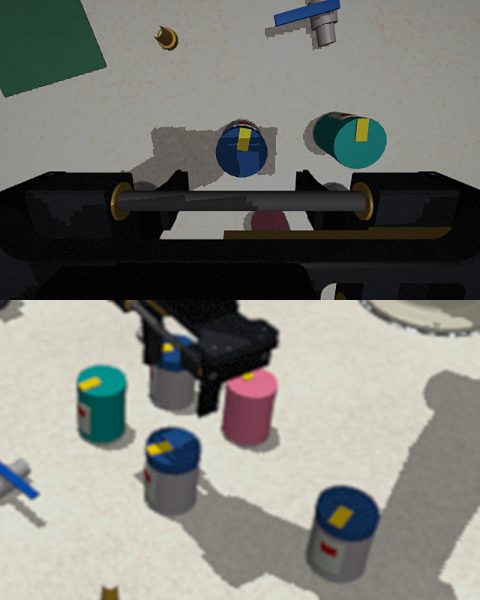

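Every tin stands upright. In the wrist picture T1's lid is at (242,152) with its tab facing away from the gripper, along tool x. Now I'll grasp T1, lift 120 mm, turn and carry.

Call:
{"name": "step_arm", "arguments": {
  "linear": [
    [0, 0, 35],
    [0, 0, 35],
    [0, 0, 30],
    [0, 0, 28],
    [0, 0, 0],
    [0, 0, 0]
  ],
  "delta_rot": [
    [0, 0, 0],
    [0, 0, 0],
    [0, 0, 0],
    [0, 0, 0],
    [0, 0, 0],
    [0, 0, 0]
  ],
  "grip": [87, 87, 87, 87, 87, 87]
}}

```text
time_s: 26.25
tcp_pos: [0.5932, 0.1185, 0.0357]
ee_rot: [[0.998, -0.06, 0.002], [-0.06, -0.998, 0.0], [0.002, -0.001, -1.0]]
wrist_force: [0.7, 0.6, 0.4]
gripper_width: 0.999
gripper_force: 0.0
```

Call:
{"name": "step_arm", "arguments": {
  "linear": [
    [0, 0, 0],
    [0, 0, 0],
    [0, 0, 0],
    [0, 0, 0],
    [0, 0, 0],
    [0, 0, 0]
  ],
  "delta_rot": [
    [0, 0, 0],
    [0, 0, 0],
    [0, 0, 0],
    [0, 0, 0],
    [0, 0, 0],
    [0, 0, 0]
  ],
  "grip": [50, 50, 50, 50, 50, 50]
}}

```text
time_s: 27.0
tcp_pos: [0.5928, 0.1177, 0.035]
ee_rot: [[0.998, -0.062, 0.001], [-0.062, -0.998, 0.0], [0.001, -0.0, -1.0]]
wrist_force: [-0.8, 0.8, 3.4]
gripper_width: 0.682
gripper_force: 30.0
```

Call:
{"name": "step_arm", "arguments": {
  "linear": [
    [0, 0, -10],
    [0, 0, -20],
    [0, 0, -20],
    [0, 0, -20],
    [0, 0, -20],
    [0, 0, -20],
    [0, 0, -10],
    [0, 0, 0]
  ],
  "delta_rot": [
    [0, 0, 0],
    [0, 0, 0],
    [0, 0, 0],
    [0, 0, 0],
    [0, 0, 0],
    [0, 0, 0],
    [0, 0, 0],
    [0, 0, 0]
  ],
  "grip": [50, 50, 50, 50, 50, 50, 50, 50]
}}

```text
time_s: 28.0
tcp_pos: [0.5922, 0.1174, 0.1543]
ee_rot: [[0.998, -0.062, -0.0], [-0.062, -0.998, 0.0], [-0.0, -0.0, -1.0]]
wrist_force: [-0.5, 0.6, -4.8]
gripper_width: 0.682
gripper_force: 30.0
```

Call:
{"name": "step_arm", "arguments": {
  "linear": [
    [0, 0, 0],
    [0, 0, 0],
    [0, 0, 0],
    [0, 0, 0],
    [0, 0, 0],
    [0, 0, 0],
    [0, 0, 0],
    [0, 0, 0],
    [0, 0, 0],
    [0, 0, 0]
  ],
  "delta_rot": [
    [0, 0, 0.1],
    [0, 0, 0.15],
    [0, 0, 0.15],
    [0, 0, 0.15],
    [0, 0, 0.15],
    [0, 0, 0.15],
    [0, 0, 0.15],
    [0, 0, 0.15],
    [0, 0, 0.14],
    [0, 0, 0]
  ],
  "grip": [50, 50, 50, 50, 50, 50, 50, 50, 50, 50]
}}

```text
time_s: 29.25
tcp_pos: [0.5916, 0.1172, 0.153]
ee_rot: [[0.218, -0.976, -0.003], [-0.976, -0.218, -0.001], [0.0, 0.003, -1.0]]
wrist_force: [0.8, -0.2, -5.5]
gripper_width: 0.688
gripper_force: 30.0
```

Call:
{"name": "step_arm", "arguments": {
  "linear": [
    [29, 12, 0],
    [29, 12, 0],
    [29, 12, 0],
    [29, 12, 0],
    [29, 12, 0],
    [29, 12, 0],
    [29, 12, 0],
    [29, 12, 0],
    [0, 0, 0],
    [0, 0, 0]
  ],
  "delta_rot": [
    [0, 0, 0],
    [0, 0, 0],
    [0, 0, 0],
    [0, 0, 0],
    [0, 0, 0],
    [0, 0, 0],
    [0, 0, 0],
    [0, 0, 0],
    [0, 0, 0],
    [0, 0, 0]
  ],
  "grip": [50, 50, 50, 50, 50, 50, 50, 50, 50, 50]
}}

```text
time_s: 30.5
tcp_pos: [0.549, -0.1296, 0.1541]
ee_rot: [[0.218, -0.976, -0.001], [-0.976, -0.218, 0.0], [-0.0, 0.001, -1.0]]
wrist_force: [0.0, -0.0, -5.4]
gripper_width: 0.687
gripper_force: 30.0
```

```bash
python3 - <<'E'
from h import *
np.set_printoptions(precision=1,suppress=True)
T=pose();print(T[:3,3]*1000,yaw(T),sense()["wrist_force"],sense()["gripper_force"])
c=capture("wrist");w=c["img"]
h=cv2.cvtColor(w,cv2.COLOR_RGB2HSV);y=cv2.inRange(h,(20,110,70),(36,255,255));y[:90]=0;y[235:]=0;y[:,:200]=0;y[:,440:]=0
k,l,st,ce=cv2.connectedComponentsWithStats(y);i=1+np.argmax(st[1:,4])
zl=T[2,3]-.0305+.0805
t=atz(c,ce[i],zl,T)[:2]*1000;print("tab",ce[i],st[i],t)
ctr=T[:2,3]*1000;d=t-ctr;print("tab yaw",np.degrees(np.arctan2(d[1],d[0])),np.hypot(*d))
L=np.array([575,-329])-ctr;print("to lens",np.degrees(np.arctan2(L[1],L[0])),np.hypot(*L))
s=capture("scene");
for r in landmark_of("scene","tin_a_mid"):print(np.round(r["point"]),r["score"])
print("exp",proj(s,[ctr[0]/1e3,ctr[1]/1e3,T[2,3]+.0095]))
save("fin.png",np.vstack([cv2.resize(w,(480,300)),cv2.resize(s["img"][90:340,200:600],(480,300))]))
E
```

```text
[ 549.  -129.6  154.1] -167.3998189939337 [ 0.  -0.  -5.4] 29.9994983850047
tab [331.7 228.1] [317 220  32  15 389] [ 550.9 -158.6]
tab yaw -86.30880165283897 29.044993438888323
to lens -82.57972574386189 201.06552963217058
[370. 220.] 0.98
[409. 235.] 0.88
[331. 234.] 0.6
exp [np.float64(323.7401746579897), np.float64(164.0264156201789)]
```

View pics/fin.png

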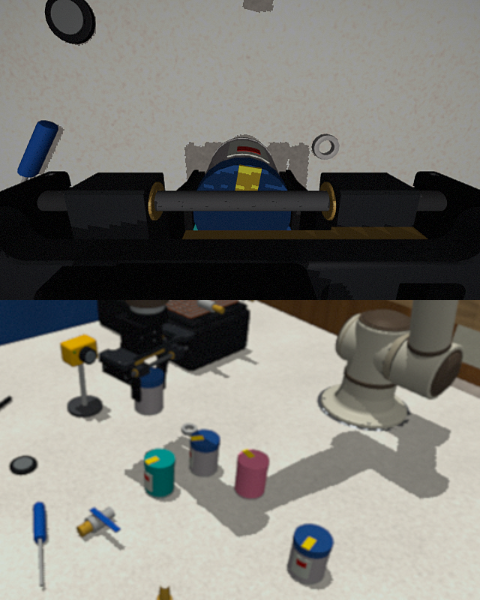

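The held tin is at (150,390) in the scene half of the picture, in front of the lens at (88,355). Its label is within about 4° of the lens direction, its distance is about 201 mm and its height about 159 mm. The other tins are standing.

```bash
python3 -c "from h import *;print(finish_job())"
```

```text
the job is handed in; nothing more can be done
None
```

I handed the job in with the heaviest tin (about 0.58 kg) held upright about 20 cm in front of the lens, label turned to it, and the two lighter tins (each about 0.2 kg) standing on the bench; no verdict came back.

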